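# Click the yellow battery case shut

### The arm

A 6-joint arm with a two-finger parallel gripper is mounted at the origin on the work surface. World frame = base frame: x ahead of the robot, y to its left, z up, the work surface at z = 0. Lengths are in mm, angles in rad, forces in N, time in s.
With the tool pointing down it reaches from about 375 to 825 mm from the base axis. Payload 5.5 kg.
Tool frame: the origin (TCP) lies on the centre line of the jaws, within the pads' length; the fingertips stand 14 mm ahead of it and the grasp point (between the pads) lies 5 mm behind it; x points along the fingers, y is the direction in which the jaws open and shut, and the axes are right-handed (so a half turn about x gives the same grasp; the last joint's range is limited). The gripper opens to 85 mm and grips with 20 to 120 N. Pads are 22 mm wide; open, the fingers measure 114 mm over their backs; the gripper's body (76 mm by 85 mm) begins 54 mm behind the grasp point. The pads swing forward as they close: fully open they stand 13 mm farther back than shut.
Start: joints at [-1.301, 0.314, -0.047, 1.21, 0, 1.571], TCP at [159.92, -578.291, 222.199] pointing down, gripper open.
Joint ranges: [-2.67, 2.67], [-0.69, 1.73], [-1.03, 1.25], [-2.08, 2.16], [-1.42, 1.45], [-3.14, 3.14]. Speed limits (rad/s): [2.39, 2.39, 3.01, 3.14, 3.14, 3.14].

### API

Orientations are given as a rotation vector (axis times angle).
In Python, from rig import arm gives the robot as it stands.
- The arm moves only by the tool servo_tool, never from a script. Its argument "targets" is a list of rows, each an object with "offset": the shift along the tool's x, y, z in mm, a list of three; "turn": the turn about the tool's x in rad; "hand": the opening, from 0 (shut) to 1 (fully open). A call has 1 to 12 rows; each row shifts and turns the commanded pose from where the row before left it, along the tool's axes as they then stand; what a row does not reach is not made up. A row lasts 1/8 s, in which the tool goes at most 62.5 mm and 10.7 degrees, less where a joint would pass 70% of its speed; a pose out of reach is approached as far as the arm can. A call with a gripper value outside its range is refused whole. The fingers move at their own pace and stop on an object; "squeeze" is the grip in N (left out, the last holds). Time passes only in rows, so rows that do not move let the fingers close. It gives the time, the measured TCP pose, the force and the opening at its end, in the units of the state.
- arm.get_state(): the state, without advancing time (a new reading comes with each control period).
- arm.grab_frame(name): name is "side" or "top" or "wrist"; returns the picture (420x560x3 uint8, red, green, blue); there is no depth.
- arm.camera_model(name): a dict with "K" (3x3 intrinsics, pixels), "rvec" (rotation vector, rad) and "tvec" (3), from world to camera coordinates, as OpenCV has them; the wrist camera has in their place "mount" (4x4, takes a point from camera to tool coordinates, whose origin is the TCP and whose axes are the tool frame's). Camera axes: x right, y down, z forward; pixel columns grow to the right and rows downward; lengths in mm; the calibration is good to about 2 mm. The wrist camera is an equidistant fisheye: a pixel r from the principal point sees the ray r / f radians off the axis. A picture is of the moment at which its call begins: read the wrist's pose just before it. camera_model takes no time and is no camera call.
- arm.finish_job(): hands the job in, once; it reports no verdict.
Trained networks look in the newest picture that a camera, given by its name, has taken for a name from the list of things; names that differ only in an ending like _2 or _b are one class to them, and where a whole thing is asked for, a point or a joint stands for the part that bears it (a point fixed in the world has none). Each returns a list of dicts, best first, with "score" (0 to 1); they miss things now and then, are a little off and sometimes report something else, mostly with a low value. They report only what shows in the picture. A call takes as long as a camera call.
- arm.regions_of(camera, target): "pixels" (420x560 bool, what is visible of it) and "position" ([row, column] in pixels, amid what is visible of it).
The state is a dict: "time": time; "joint_positions": joint angles; "joint_vel": joint speeds; "tau": joint torques, N m; "tcp_pos": TCP position; "eef_rot": TCP orientation; "force": force on the tool from outside, world axes, zero at the start; "moment": the same for the moment, N m; "gripper_width": finger opening in mm.
Only numpy, scipy, OpenCV 4.12 (cv2) and the standard library are available. Lean on these libraries where they do the work, as an engineer would, in place of code of your own. Each camera call takes 0.05 s, during which the arm holds its last target.

### The job

On the radio desk two battery cases stand with their lids ajar. Press the free edge of the yellow case's lid down past its spring catch until it clicks, so that it stays shut when you let go. Leave the blue case's lid as it is, and do not knock the microphone about.

Things in the scene. Friction and masses are not known exactly. Their poses are not given: they have to be found in the camera images.
- yellow_edge (a point): Press point on the fixed yellow case (110 x 150 mm, 58 high shut): on the lid's top, mid-width, 25 mm inside its free edge (away from the robot, above the black catch), on a black patch 30 x 60. Axes move with the lid: x from hinge to free edge, z out of the lid. The hinge axis is along y, 85 mm behind this point in x, 8 below in z, 50 above the desk. Lid shut: point 58 mm above the desk, x level.
- yellow_lid (a joint): Angle of the yellow lid (plate 110 x 150 x 8 mm), rad: 0 shut on its solid stop, 0.3 to 0.6 at the start, grows as it opens. A weak spring pushes it open unless latched. Pushing at the press point takes about 2 N at first, about 9 N just before the click (near 0.06), then it meets the stop at 0. Latched it rests below 0.05.
- blue_edge (a point): The same point on the lid of the blue plastic battery case, of the same shape and size, also ajar. To be left as it is.
- mic: Black microphone on a round weighted steel stand, loose on the desk: base 96 mm across, 197 mm high. Origin at the centre of the base's underside, z up.

How it is judged (in metres and radians):
At the end, for the whole second after the job is handed in: The yellow case's lid is latched: its angle stays below 0.06 rad, at rest, with the robot clear of it (value of joint yellow_lid below 0.06 rad and velocity of joint yellow_lid between -0.05 and 0.05 rad/s); the robot touches nothing.
It fails at once if the blue case's lid is moved by more than 15 mm (distance of blue_edge from where it was at the start of the episode above 0.015 m).
It fails at once if the microphone is pushed more than 30 mm or tipped over by more than 20 degrees (distance of mic from where it was at the start of the episode above 0.03 m or angle between mic's own z axis and vertical above 0.35 rad).
It also fails if it takes over 29 s, if anything falls off the work surface, if the arm or the gripper's body presses on something with over 40 N, if the wrist force passes 120 N, or if a joint passes its speed limit or range.

## Working session

There is one attempt and no reset: what is moved stays moved. The work goes in short steps, Python scripts to look and compute and a tool call to move; the robot and the scene stay as the last step left them, time stands still between calls to the robot, and variables do not carry over. Pictures are saved under pics/ and viewed, and the job is handed in when it is done.

Besides the shell and the picture viewer there is one more tool, called after "Call:" as name([rows], argument=value, ...), one row to a line, values as JSON. servo_tool: Moves the arm, as the interface text tells. Its arguments: {"type":"object","properties":{"targets":{"type":"array","items":{"type":"object","properties":{"offset":{"type":"array","items":{"type":"number"}},"turn":{"type":"number"},"hand":{"type":"number"}}}},"squeeze":{"type":"number"}},"required":["targets"]}

```bash
mkdir -p pics; ls; cat > h.py <<'E'
import numpy as np, cv2
from rig import arm
def snap(n,f):
    im=arm.grab_frame(n); cv2.imwrite('pics/'+f,cv2.cvtColor(im,cv2.COLOR_RGB2BGR)); return im
E
python3 - <<'E'
from h import *
print(arm.get_state())
for c in ['side','top']:
    snap(c,c+'0.png'); print(c,arm.camera_model(c))
    for t in ['yellow_edge','blue_edge','mic']:
        for r in arm.regions_of(c,t)[:3]:
            ys,xs=np.nonzero(r['pixels']); print(c,t,r['score'],r['position'],len(ys),xs.min(),xs.max(),ys.min(),ys.max())
E
```

```text
pics
{'time': 0.0, 'joint_positions': array([-1.30101798e+00,  3.14221661e-01, -4.80557322e-02,  1.21017565e+00,
        1.39477744e-05,  1.57080586e+00]), 'joint_vel': array([ 0.00103891, -0.00185422, -0.00013096, -0.00056286, -0.00113827,
       -0.00104437]), 'tau': array([-9.74354771e-04, -5.39584708e+01,  3.39753556e+01,  1.90280168e-02,
       -3.50948881e-05, -5.53348983e-06]), 'tcp_pos': array([ 159.76326332, -577.74707024,  221.34740686]), 'eef_rot': array([ 2.07770664,  0.28371524, -2.07814487]), 'force': array([-0.16671316,  0.16176929, -0.16558803]), 'moment': array([0.0296349 , 0.05479974, 0.02075999]), 'gripper_width': 85.4636004195064}
side {'K': array([[382.51928859,   0.        , 283.46687426],
       [  0.        , 382.51928859, 209.3262913 ],
       [  0.        ,   0.        ,   1.        ]]), 'rvec': array([ 2.25858941, -0.08611249,  0.04761641]), 'tvec': array([-535.25421751,   90.81476568,  912.80091867])}
side yellow_edge 0.9 [331.0, 275.9] 4446 235 314 289 367
side blue_edge 0.59 [156.0, 271.7] 914 248 295 136 171
side blue_edge 0.25 [233.9, 290.1] 1655 270 309 175 257
side mic 0.83 [232.2, 291.2] 1664 270 309 175 258
top {'K': array([[545.43901716,   0.        , 283.38805051],
       [  0.        , 545.43901716, 210.72229502],
       [  0.        ,   0.        ,   1.        ]]), 'rvec': array([ 2.18095386, -2.1354762 ,  0.17049252]), 'tvec': array([ -39.52843677,  537.61579157, 1246.43888675])}
top yellow_edge 0.59 [225.9, 402.2] 3146 366 443 195 258
top blue_edge 0.81 [205.3, 150.4] 3161 116 189 177 243
top mic 0.59 [204.1, 282.6] 1214 263 301 186 225
```

View pics/side0.png

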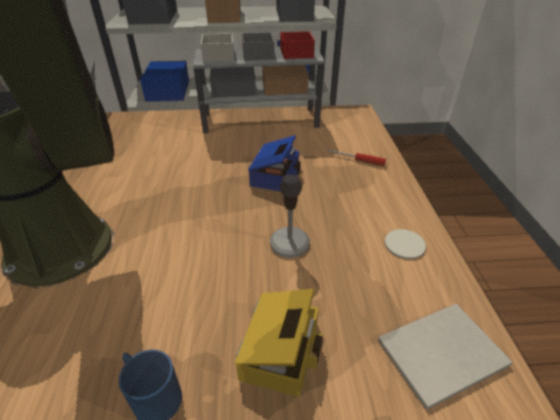

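View pics/top0.png

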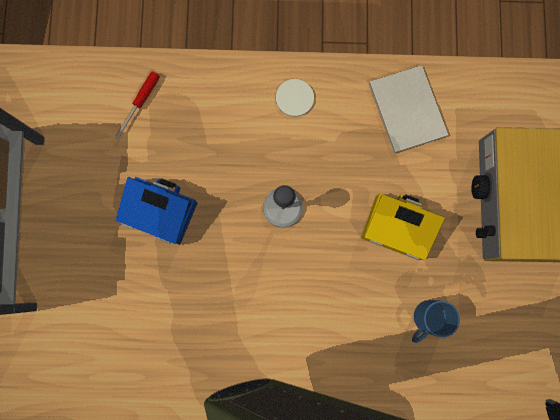

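The side view shows the yellow lid with its black patch near (291,322). In the top view the patch is near (408,216). The mic, at (283,205) in the top view, is well to the left. Next I'll triangulate the patch.

```bash
cat > tri.py <<'E'
from h import *
def cam(n):
    m=arm.camera_model(n); R=cv2.Rodrigues(m['rvec'])[0]; return m['K']@np.c_[R,m['tvec']]
def tri(s,t):
    X=cv2.triangulatePoints(cam('side'),cam('top'),np.float64(s).T.copy(),np.float64(t).T.copy()); return (X[:3]/X[3]).T
def patch(n,f,box):
    im=cv2.imread('pics/'+f); x0,x1,y0,y1=box
    m=np.zeros(im.shape[:2],np.uint8); m[y0:y1,x0:x1]=(im[y0:y1,x0:x1].max(2)<50)
    k,l,st,c=cv2.connectedComponentsWithStats(m); i=1+np.argmax(st[1:,4])
    cn=cv2.findContours((l==i).astype(np.uint8),0,2)[0][0]
    return c[i],st[i],cv2.boxPoints(cv2.minAreaRect(cn))
E
python3 - <<'E'
from tri import *
s=patch('side','side0.png',(275,305,303,345)); t=patch('top','top0.png',(390,428,203,230))
print(s,t); print(tri([s[0]],[t[0]]))
for n,b,f in (('side',(225,335,280,395),'side0.png'),('top',(355,455,185,270),'top0.png')):
    im=cv2.imread('pics/'+f)[b[2]:b[3],b[0]:b[1]]
    cv2.imwrite('pics/z'+n+'.png',cv2.resize(im,None,fx=5,fy=5,interpolation=cv2.INTER_CUBIC))
E
```

```text
(array([289.96677741, 323.75747508]), array([281, 310,  19,  27, 301], dtype=int32), array([[280.22702, 335.76218],
       [289.0054 , 307.23245],
       [299.8973 , 310.58383],
       [291.11893, 339.11356]], dtype=float32)) (array([408.66006601, 215.63036304]), array([395, 206,  28,  20, 303], dtype=int32), array([[394.56165, 216.83562],
       [398.75342, 205.65755],
       [422.86298, 214.69865],
       [418.6712 , 225.87672]], dtype=float32))
[[ 525.06097828 -311.10053721   90.74638996]]
```

View pics/zside.png

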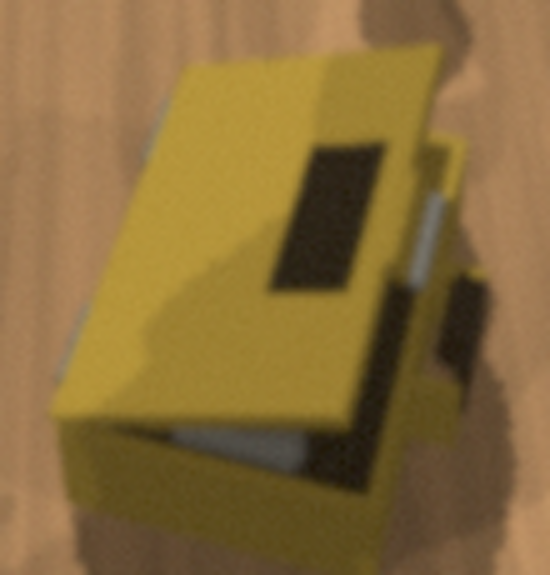

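View pics/ztop.png

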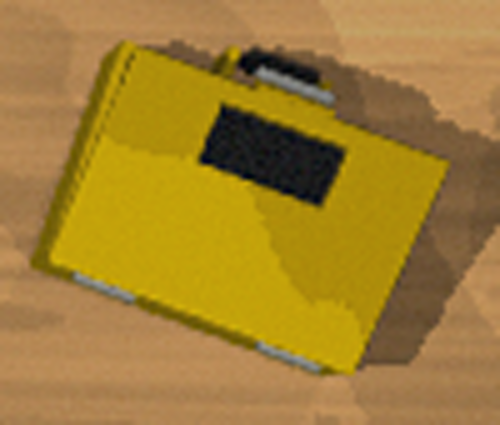

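```bash
python3 - <<'E'
from tri import *
zs=np.array([[440,45],[185,65],[55,415],[350,418],[315,148],[385,143],[270,290],[345,292]])/5+[225,280]-.4
zt=np.array([[125,45],[50,262],[355,372],[447,160],[200,160],[221,104],[323,206],[345,151]])/5+[355,185]-.4
X=tri(zs,zt); print(X.round(1))
f=(X[0]+X[3])/2; h=(X[1]+X[2])/2; print(f,h,f-h,np.linalg.norm(f-h),'width',np.linalg.norm(X[0]-X[3]),np.linalg.norm(X[1]-X[2]))
print('lift',np.arctan2((f-h)[2],np.hypot(*(f-h)[:2])),'yaw',np.arctan2((f-h)[1],(f-h)[0]), 'yaw hinge',np.arctan2(*-(X[1]-X[2])[:2]+0) , X[1]-X[2])
print('patch',X[4:].mean(0))
R=cv2.Rodrigues(arm.get_state()['eef_rot'])[0]; print(R.round(3))
E
```

```text
[[ 573.  -244.1   96.6]
 [ 478.  -216.4   58.5]
 [ 430.3 -356.9   59.3]
 [ 523.7 -388.1  101.6]
 [ 522.9 -279.7   88.2]
 [ 547.  -287.    98.8]
 [ 503.1 -335.1   89.4]
 [ 527.1 -343.1   98.1]]
[ 548.35905297 -316.10700519   99.0842189 ] [ 454.17050276 -286.65807588   58.9208648 ] [ 94.18855021 -29.44892932  40.16335411] 106.54490809974168 width 152.24574980245438 148.33015955137842
lift 0.3865138519694688 yaw -0.303030019585047 yaw hinge -2.8143687608311523 [ 47.67499141 140.45768986  -0.75417935]
patch [ 525.01626022 -311.21801002   93.60384799]
[[-0.     0.266 -0.964]
 [ 0.    -0.964 -0.266]
 [-1.    -0.    -0.   ]]
```

Measured press point: about (525, -311, 92), which gives a lid angle of about 0.41 and a case yaw of about -0.315. The expected height at that angle is 91.2, so it agrees. When shut, the point should be at about (534, -314, 58). I'll take a dogleg path to stay clear of the radio.

Call:
servo_tool([
  {"offset":[0,-24,-25],"turn":0,"hand":0},
  {"offset":[0,-24,-25],"turn":0,"hand":0},
  {"offset":[0,-24,-25],"turn":0,"hand":0},
  {"offset":[0,-24,-25],"turn":0,"hand":0},
  {"offset":[0,-24,-25],"turn":0,"hand":0},
  {"offset":[0,-24,-25],"turn":0,"hand":0},
  {"offset":[0,-24,-25],"turn":0,"hand":0},
  {"offset":[0,-24,-25],"turn":0,"hand":0},
], squeeze=30)

```text
time: 1.4
tcp_pos: [302.0, -339.0, 222.4]
eef_rot: [2.077, 0.281, -2.077]
force: [0.1, -0.4, 0.3]
gripper_width: -0.1
```

Call:
servo_tool([
  {"offset":[0,4,-25],"turn":0,"hand":0},
  {"offset":[0,4,-25],"turn":0,"hand":0},
  {"offset":[0,4,-25],"turn":0,"hand":0},
  {"offset":[0,4,-25],"turn":0,"hand":0},
  {"offset":[0,4,-25],"turn":0,"hand":0},
  {"offset":[0,4,-25],"turn":0,"hand":0},
  {"offset":[0,4,-25],"turn":0,"hand":0},
  {"offset":[0,4,-25],"turn":0,"hand":0},
  {"offset":[0,4,-25],"turn":0,"hand":0},
  {"offset":[0,0,0],"turn":0,"hand":0},
  {"offset":[0,0,0],"turn":0,"hand":0},
])

```text
time: 2.78
tcp_pos: [527.2, -314.6, 222.0]
eef_rot: [2.076, 0.282, -2.078]
force: [-0.7, -0.2, -0.2]
gripper_width: -0.2
```

Call:
servo_tool([
  {"offset":[0,1,-5],"turn":0,"hand":0},
  {"offset":[12,0,0],"turn":0.146,"hand":0},
  {"offset":[18,0,0],"turn":0.146,"hand":0},
  {"offset":[20,0,0],"turn":0.146,"hand":0},
  {"offset":[20,0,0],"turn":0.146,"hand":0},
  {"offset":[15,0,0],"turn":0,"hand":0},
  {"offset":[0,0,0],"turn":0,"hand":0},
  {"offset":[0,0,0],"turn":0,"hand":0},
])

```text
time: 3.78
tcp_pos: [533.4, -314.6, 138.0]
eef_rot: [-2.054, 0.324, 2.052]
force: [-0.1, 0.2, 0.0]
gripper_width: -0.0
```

```bash
python3 - <<'E'
from h import *
print(arm.get_state()['force'],arm.get_state()['joint_positions'])
a=snap('side','s1.png');b=snap('top','t1.png')
cv2.imwrite('pics/m1.png',cv2.cvtColor(np.hstack([a[200:420,120:520],b[110:330,160:560]]),cv2.COLOR_RGB2BGR))
E
```

```text
[-0.11844151  0.18432847  0.03431672] [-5.32891582e-01  3.91754217e-01 -1.31776492e-01  1.04624961e+00
 -5.80279958e-07  2.92174313e+00]
```

View pics/m1.png

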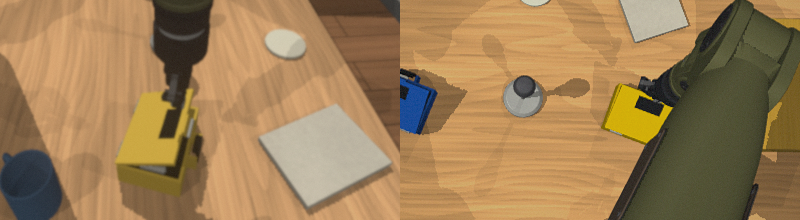

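The side crop shows the closed fingertips directly above the black patch at (170,120) in the crop, and nothing is touching. I'll descend now.

Call:
servo_tool([
  {"offset":[12,0,0],"turn":0,"hand":0},
  {"offset":[10,0,0],"turn":0,"hand":0},
  {"offset":[8,0,0],"turn":0,"hand":0},
  {"offset":[8,0,0],"turn":0,"hand":0},
  {"offset":[0,0,0],"turn":0,"hand":0},
])

```text
time: 4.5
tcp_pos: [532.5, -314.0, 98.2]
eef_rot: [-2.05, 0.324, 2.053]
force: [-1.0, -0.3, 0.7]
gripper_width: -0.1
```

Call:
servo_tool([
  {"offset":[6,0,0],"turn":0,"hand":0},
  {"offset":[6,0,0],"turn":0,"hand":0},
  {"offset":[6,0,0],"turn":0,"hand":0},
  {"offset":[4,0,0],"turn":0,"hand":0},
  {"offset":[0,0,0],"turn":0,"hand":0},
])

```text
time: 5.12
tcp_pos: [532.7, -314.1, 76.7]
eef_rot: [-2.051, 0.325, 2.053]
force: [-0.3, 0.6, 0.6]
gripper_width: -0.0
```

Force is only about 0.6 N at tip height 63, well below what I expected. I'll look before pressing further.

```bash
python3 - <<'E'
from h import *
for i in range(2):
    a=snap('side','s2.png'); print(arm.get_state()['force'],arm.get_state()['moment'],arm.get_state()['tcp_pos'])
cv2.imwrite('pics/m2.png',cv2.resize(cv2.cvtColor(a[230:400,200:360],cv2.COLOR_RGB2BGR),None,fx=3.5,fy=3.5,interpolation=2))
E
```

```text
[-0.61431427  0.36331765  0.39568766] [0.02309051 0.03545758 0.01338855] [ 532.77013798 -314.13130912   76.91596054]
[ 0.38380995  0.33703498 -0.05153671] [ 0.01143148 -0.0043362  -0.00914325] [ 532.86325428 -314.16301953   77.05921965]
```

View pics/m2.png

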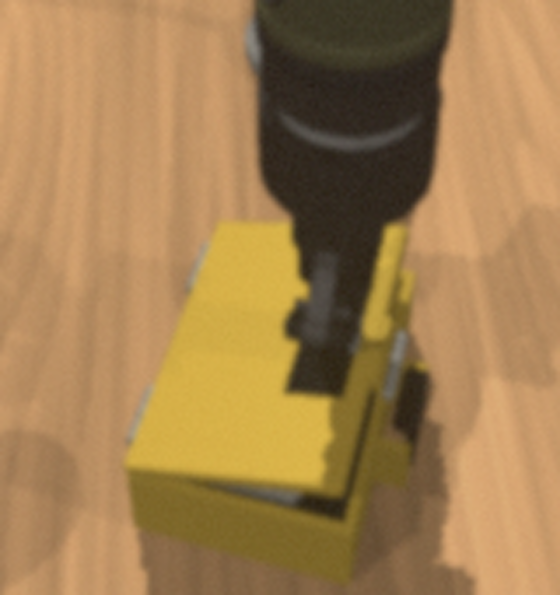

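The lid is pressed partway and is visibly lower, with the fingers on the patch. It's still open, so I'll keep going in small steps.

Call:
servo_tool([
  {"offset":[3,0,0],"turn":0,"hand":0},
  {"offset":[0,0,0],"turn":0,"hand":0},
])

```text
time: 5.48
tcp_pos: [533.1, -314.3, 74.1]
eef_rot: [-2.052, 0.325, 2.052]
force: [0.1, -0.9, -0.0]
gripper_width: 0.1
```

Call:
servo_tool([
  {"offset":[3,0,0],"turn":0,"hand":0},
  {"offset":[0,0,0],"turn":0,"hand":0},
])

```text
time: 5.72
tcp_pos: [533.0, -314.2, 71.0]
eef_rot: [-2.052, 0.325, 2.052]
force: [-0.1, -1.3, 1.1]
gripper_width: -0.1
```

Call:
servo_tool([
  {"offset":[2,0,0],"turn":0,"hand":0},
  {"offset":[0,0,0],"turn":0,"hand":0},
])

```text
time: 5.98
tcp_pos: [533.0, -314.3, 69.1]
eef_rot: [-2.052, 0.325, 2.052]
force: [0.3, -0.4, 1.1]
gripper_width: -0.0
```

```bash
python3 - <<'E'
from h import *
a=snap('side','s3.png'); w=snap('wrist','w3.png'); print(arm.get_state()['force'])
cv2.imwrite('pics/m3.png',cv2.resize(cv2.cvtColor(a[230:400,200:360],cv2.COLOR_RGB2BGR),None,fx=3.5,fy=3.5,interpolation=2))
E
```

```text
[0.66695673 0.80046007 0.72059384]
```

View pics/m3.png

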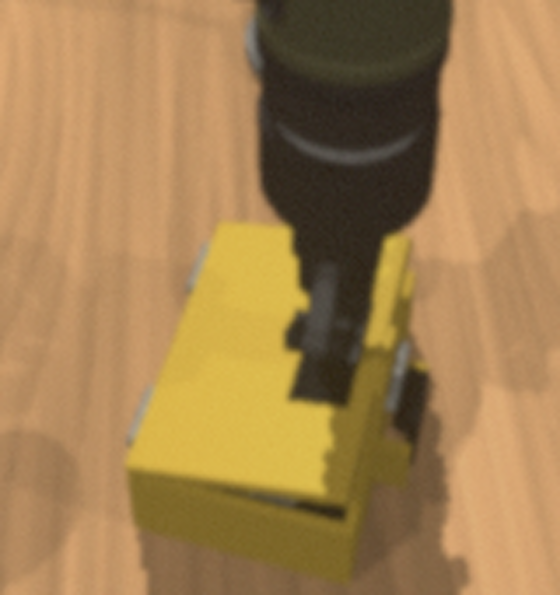

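View pics/w3.png

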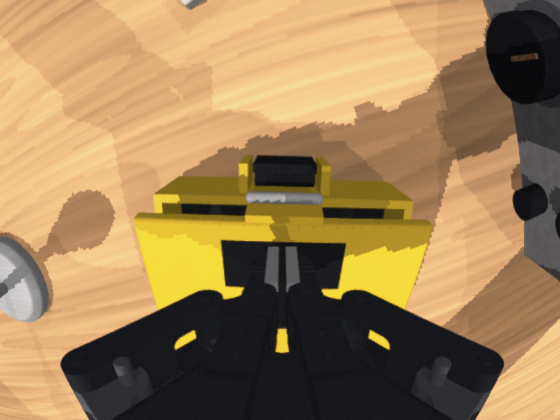

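Both views show the fingers on the patch and the lid following down, with a gap still open. The effective tip is a bit shorter than stated. I'll continue.

Call:
servo_tool([
  {"offset":[3,0,0],"turn":0,"hand":0},
  {"offset":[0,0,0],"turn":0,"hand":0},
])

```text
time: 6.32
tcp_pos: [532.9, -314.2, 65.9]
eef_rot: [-2.052, 0.325, 2.052]
force: [-0.4, -1.0, 0.1]
gripper_width: 0.1
```

Call:
servo_tool([
  {"offset":[2,0,0],"turn":0,"hand":0},
  {"offset":[0,0,0],"turn":0,"hand":0},
])

```text
time: 6.58
tcp_pos: [533.0, -314.3, 64.1]
eef_rot: [-2.052, 0.325, 2.052]
force: [-0.3, 0.9, 0.4]
gripper_width: -0.3
```

Call:
servo_tool([
  {"offset":[2,0,0],"turn":0,"hand":0},
  {"offset":[0,0,0],"turn":0,"hand":0},
])

```text
time: 6.82
tcp_pos: [533.0, -314.3, 62.1]
eef_rot: [-2.052, 0.325, 2.052]
force: [0.5, -0.8, 1.4]
gripper_width: -0.0
```

```bash
python3 - <<'E'
from h import *
a=snap('side','s4.png'); w=snap('wrist','w4.png'); s=arm.get_state();print(s['force'],s['tau'])
cv2.imwrite('pics/m4.png',cv2.cvtColor(np.hstack([cv2.resize(a[280:390,230:340],(400,400),interpolation=2),cv2.resize(w[120:320,110:310+130],(400,400*200//330))if 0 else cv2.resize(w[120:320,180:380],(400,400),interpolation=2)]),cv2.COLOR_RGB2BGR))
E
```

```text
[-0.08999778 -0.06215673  0.17722107] [-1.63164991e-02 -5.80126512e+01  2.97496998e+01  1.61797777e-01
 -1.12115245e-02  6.58574618e-05]
```

View pics/m4.png

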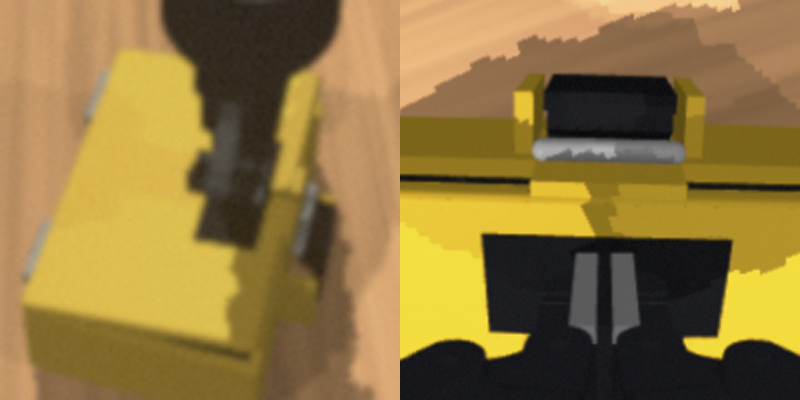

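Nearly shut: a gap of a few mm remains at the free edge. I'll keep pressing.

Call:
servo_tool([
  {"offset":[1.5,0,0],"turn":0,"hand":0},
  {"offset":[0,0,0],"turn":0,"hand":0},
])

```text
time: 7.18
tcp_pos: [533.1, -314.3, 60.6]
eef_rot: [-2.052, 0.325, 2.052]
force: [0.2, -0.2, 0.3]
gripper_width: 0.0
```

Call:
servo_tool([
  {"offset":[1.5,0,0],"turn":0,"hand":0},
  {"offset":[0,0,0],"turn":0,"hand":0},
])

```text
time: 7.42
tcp_pos: [533.1, -314.3, 59.1]
eef_rot: [-2.052, 0.325, 2.052]
force: [0.4, 0.5, 0.1]
gripper_width: 0.4
```

Call:
servo_tool([
  {"offset":[1.5,0,0],"turn":0,"hand":0},
  {"offset":[0,0,0],"turn":0,"hand":0},
])

```text
time: 7.68
tcp_pos: [533.3, -314.4, 57.8]
eef_rot: [-2.052, 0.325, 2.051]
force: [1.1, -0.4, 2.5]
gripper_width: 0.0
```

Call:
servo_tool([
  {"offset":[1,0,0],"turn":0,"hand":0},
  {"offset":[0,0,0],"turn":0,"hand":0},
])

```text
time: 7.92
tcp_pos: [533.4, -314.4, 57.5]
eef_rot: [-2.053, 0.325, 2.051]
force: [-0.1, 0.6, 7.0]
gripper_width: -0.2
```

```bash
python3 - <<'E'
from h import *
a=snap('side','s5.png'); w=snap('wrist','w5.png'); s=arm.get_state();print(s['force'],s['moment'],s['tau'],s['tcp_pos'])
cv2.imwrite('pics/m5.png',cv2.cvtColor(np.hstack([cv2.resize(a[280:390,230:340],(400,400),interpolation=2),cv2.resize(w[120:320,180:380],(400,400),interpolation=2)]),cv2.COLOR_RGB2BGR))
E
```

```text
[-0.25895394  1.36069631  7.59892469] [ 0.14406725  0.01339921 -0.010064  ] [-2.08184430e-01 -5.42146254e+01  2.76865089e+01 -2.55229259e-01
 -1.18905092e-01  3.63078725e-03] [ 533.36763298 -314.45235229   57.52457116]
```

View pics/m5.png

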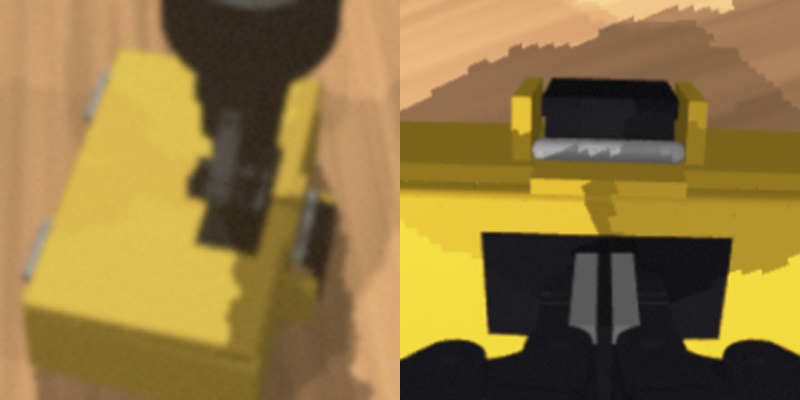

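The gap has closed and force is rising to about 7.6 N. I'll push firmly to around 20 N to be sure it is past the catch.

Call:
servo_tool([
  {"offset":[1.5,0,0],"turn":0,"hand":0},
  {"offset":[0,0,0],"turn":0,"hand":0},
])

```text
time: 8.28
tcp_pos: [533.6, -314.5, 56.5]
eef_rot: [-2.053, 0.325, 2.051]
force: [-0.5, 0.3, 10.3]
gripper_width: 0.1
```

Call:
servo_tool([
  {"offset":[1.5,0,0],"turn":0,"hand":0},
  {"offset":[0,0,0],"turn":0,"hand":0},
])

```text
time: 8.52
tcp_pos: [533.7, -314.5, 55.4]
eef_rot: [-2.054, 0.326, 2.05]
force: [-2.4, 1.7, 13.6]
gripper_width: -0.2
```

Call:
servo_tool([
  {"offset":[2,0,0],"turn":0,"hand":0},
  {"offset":[0,0,0],"turn":0,"hand":0},
])

```text
time: 8.78
tcp_pos: [534.0, -314.7, 53.3]
eef_rot: [-2.055, 0.326, 2.05]
force: [-1.3, 0.6, 11.0]
gripper_width: 0.1
```

Call:
servo_tool([
  {"offset":[2,0,0],"turn":0,"hand":0},
  {"offset":[0,0,0],"turn":0,"hand":0},
])

```text
time: 9.02
tcp_pos: [533.0, -314.3, 49.6]
eef_rot: [-2.052, 0.325, 2.052]
force: [1.9, -0.5, 2.5]
gripper_width: -0.0
```

```bash
python3 - <<'E'
from h import *
a=snap('side','s6.png'); w=snap('wrist','w6.png'); s=arm.get_state();print(s['force'],s['tcp_pos'])
cv2.imwrite('pics/m6.png',cv2.cvtColor(np.hstack([cv2.resize(a[280:390,230:340],(400,400),interpolation=2),cv2.resize(w[120:320,180:380],(400,400),interpolation=2)]),cv2.COLOR_RGB2BGR))
E
```

```text
[0.87232567 0.36370761 2.92723112] [ 533.02311643 -314.31526285   49.57092765]
```

View pics/m6.png

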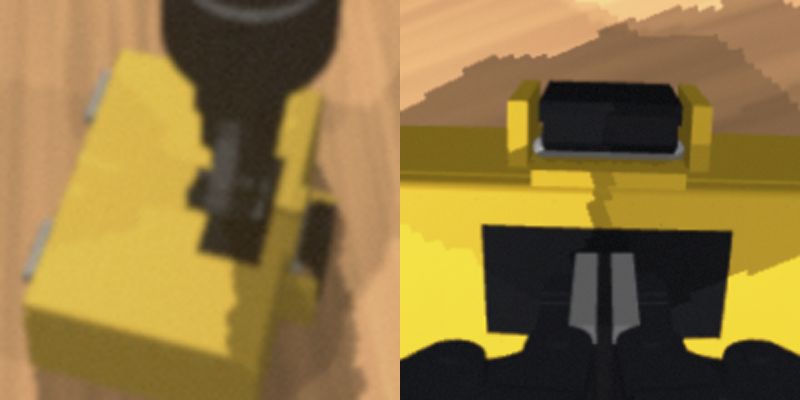

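Clicked: force peaked at about 13.6 N and then dropped to 2.5 N, and the silver bar has slid under the black catch. One small press to reach the stop, then I'll retreat.

Call:
servo_tool([
  {"offset":[1.5,0,0],"turn":0,"hand":0},
  {"offset":[0,0,0],"turn":0,"hand":0},
])

```text
time: 9.38
tcp_pos: [533.1, -314.3, 48.8]
eef_rot: [-2.052, 0.325, 2.052]
force: [0.2, 0.9, 7.2]
gripper_width: -0.2
```

Call:
servo_tool([
  {"offset":[1.5,0,0],"turn":0,"hand":0},
  {"offset":[0,0,0],"turn":0,"hand":0},
])

```text
time: 9.62
tcp_pos: [533.2, -314.4, 48.5]
eef_rot: [-2.053, 0.325, 2.051]
force: [-3.0, 1.9, 16.5]
gripper_width: 0.2
```

It's on the solid stop: 16.5 N with almost no further travel. Retreating straight up.

Call:
servo_tool([
  {"offset":[-4,0,0],"turn":0,"hand":0},
  {"offset":[-10,0,0],"turn":0,"hand":0},
  {"offset":[-20,0,0],"turn":0,"hand":0},
  {"offset":[-25,0,0],"turn":0,"hand":0},
  {"offset":[-25,0,0],"turn":0,"hand":0},
  {"offset":[-25,0,0],"turn":0,"hand":0},
  {"offset":[-25,0,0],"turn":0,"hand":0},
  {"offset":[-10,0,0],"turn":0,"hand":0},
  {"offset":[0,0,0],"turn":0,"hand":0},
  {"offset":[0,0,0],"turn":0,"hand":0},
  {"offset":[0,0,0],"turn":0,"hand":0},
])

```text
time: 11.0
tcp_pos: [532.4, -314.0, 189.5]
eef_rot: [-2.05, 0.324, 2.053]
force: [-0.3, -0.2, -0.3]
gripper_width: -0.1
```

```bash
python3 - <<'E'
from h import *
a=snap('side','s7.png'); w=snap('wrist','w7.png'); s=arm.get_state();print(s['force'],s['tcp_pos'],s['joint_vel'])
cv2.imwrite('pics/m7.png',cv2.cvtColor(np.hstack([a[120:420,200:400],w[60:360,80:480]]),cv2.COLOR_RGB2BGR))
E
```

```text
[0.11389032 0.24186783 0.10742397] [ 532.65507261 -314.02287082  189.8878644 ] [-0.00189355 -0.00137435  0.00686842 -0.00045485  0.00123813  0.00082181]
```

View pics/m7.png

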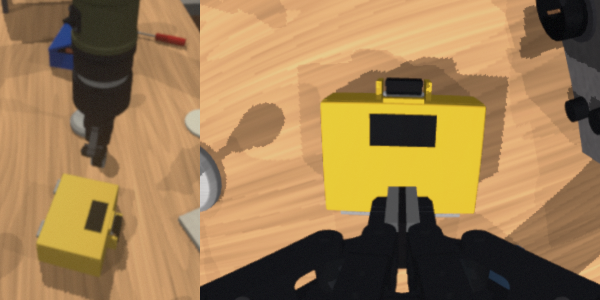

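The lid stays shut with the gripper clear of it. The mic base is where it was. Handing in.

```bash
python3 - <<'E'
from h import *
print(arm.finish_job())
E
```

```text
the job is handed in; nothing more can be done
None
```

The yellow lid is latched shut and the job is handed in, at about 11 s of the 29 s allowed. I located the black press patch from the side and top cameras and pressed it straight down with the closed fingertips.

**Click:** Force rose to about 13.6 N and dropped to 2.5 N as the silver bar slid under the black catch. I then pressed on to the solid stop, at 16.5 N with almost no further travel.

**Last checks:** With the gripper about 140 mm up and force near zero, both pictures show the lid staying closed. I stayed about 280 mm from the mic and never went near the blue case. I saw no sign that either had moved, but I did not re-measure them.

**Disagreements:**
- **Fingertip reach:** The lid met the stop with the TCP at about 49 mm, not the 72 mm that fingertips 14 mm ahead of it would give. The lid therefore sat well above where I had computed the fingertips, and I judged progress by pictures and force.
- **Force readings:** They stayed below about 1.5 N while the lid was first closing, where about 2 N was expected. The peak before the click was above the stated 9 N.

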